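Load a sample cassette into the bench reader

ROBOT

A 7-joint arm with a two-finger parallel gripper is mounted at the origin on the work surface. World frame = base frame: x ahead of the robot, y to its left, z up, the work surface at z = 0. Lengths are in m, angles in rad, forces in N, time in s.
With the tool pointing down it reaches from about 0.4 to 0.875 m from the base axis. Payload 19.3 kg.
Tool frame: the origin (TCP) lies where the fingers leave the gripper's body, on its centre line; the fingertips stand bot.tip_reach ahead of it and the grasp point (between the pads) lies 54 mm ahead of it (bot.tip_reach is the distance from the TCP to the fingertips, in m); z points along the fingers, y is the line along which they close (so a half turn about z gives the same grasp; the last joint's range is limited). The gripper opens to 85 mm and grips with 20 to 120 N. Pads are 22 mm wide; open, the fingers measure 114 mm over their backs; the gripper's body (76 mm by 85 mm) begins 54 mm behind the grasp point. The pads swing forward as they close: fully open they stand 13 mm farther back than shut.
Start: joints at [-1.304, 0.521, -0.036, 1.599, 0.021, 1.021, -0.113], TCP at [0.207, 0.59, 0.304] pointing down, gripper open.
Joint ranges: [-2.91, 2.91], [-0.3, 2.13], [-1.5, 1.42], [0.17, 2.43], [-1.26, 4.41], [0.16, 1.93], [-2.52, 2.52]. Speed limits (rad/s): [1.89, 1.89, 2.39, 2.39, 3.01, 3.01, 3.01].

INTERFACE

Orientations are given as [roll, pitch, yaw] about the fixed x, y, z axes, in that order (R = Rz(yaw) Ry(pitch) Rx(roll)).
In Python, from workcell import bot gives the robot as it stands. The module is installed in compiled form; this text tells all that it offers.
- The arm moves only by the shell command python3 -m jog 'ROWS' [FORCE]. ROWS is JSON, a list that holds one entry, the list of rows, each a list of 7 numbers: the shift along the tool's x, y, z in mm, then the turn, a rotation vector about the tool's x, y, z in rad, then the opening, from 0 (shut) to 1 (fully open). In form: [[[tx, ty, tz, wx, wy, wz, fingers], ...]]. A call has 1 to 5 rows; each row shifts and turns the commanded pose from where the row before left it, along the tool's axes as they then stand; what a row does not reach is not made up. A row lasts 1/10 s, in which the tool goes at most 50 mm and 8.59 degrees, less where a joint would pass 70% of its speed; a pose out of reach is approached as far as the arm can. A call is refused whole if a number of a shift passes 50 or a number of a turn 0.15, either way. A call with a gripper value outside its range is refused whole. The fingers move at their own pace and stop on an object; FORCE is the grip in N (left out, the last holds). Time passes only in rows, so rows that do not move let the fingers close. It gives the time, the measured TCP pose, the force, the opening and the grip force at its end, in the units of the state.
- bot.observe(): the state, without advancing time (a new reading comes with each control period).
- bot.grab_frame(name): name is "side" or "top"; returns a dict with "img" (480x640x3 uint8, red, green, blue), "intrinsics" (3x3 intrinsics, pixels), "R" (3x3) and "t" (3): a world point X has camera coordinates R X + t. Camera axes: x right, y down, z forward; pixel columns grow to the right and rows downward; lengths in m; the calibration is good to about 2 mm. A picture is of the moment at which its call begins. There is no depth.
- bot.job_done(): hands the job in; it is judged then, once.
Trained networks look in a picture, given as the dict that the camera call returned (one of the last four; its "shot" number tells which), for a name from the list of things; names that differ only in an ending like _2 or _b are one class to them, and where a whole thing is asked for, a point or a joint stands for the part that bears it (a point fixed in the world has none). Each returns a list of dicts, best first, with "conf" (0 to 1); they miss things now and then, are a little off and sometimes report something else, mostly with a low value. They report only what shows in the picture. A call takes as long as a camera call. They do not tell look-alikes from the thing itself.
- bot.trace(query, picture): "region" (480x640 bool, what is visible of it).
- bot.spot_point(query, picture): "xyz" ([x, y, z] in m, in world coordinates, good to about 4 mm: a listed point, or the origin of a listed thing).
The state is a dict: "clock": time; "qpos": joint angles; "qd": joint speeds; "joint_efforts": joint torques, N m; "position": TCP position; "tool_rot": TCP orientation; "force": force on the tool from outside, world axes, zero at the start; "moment": the same for the moment, N m; "grip_width": finger opening in m; "finger_force": force on a finger pad.
Only numpy, scipy, OpenCV 4.12 (cv2) and the standard library are available. Lean on these libraries where they do the work, as an engineer would, in place of code of your own. Each camera call takes 0.05 s, during which the arm holds its last target. There are 200 camera calls.

TASK

Take the blue cassette with the white insert from the stand and lay it flat on the reader's loading apron, let go of it, then push it along the apron, over the steel lip and under the measuring bridge until it drops fully home in the pocket. Then throw the red lever right over, away from the apron's open end, to start the reading. Leave the green cassette, the beaker, bottles, jar and calculator where they are, and do not knock the bridge.

Things in the scene. Friction and masses are not known exactly. Their poses are not given: they have to be found in the camera images.
- white_cassette: Blue flat plastic cassette, 90 x 60 x 18 mm (x, y, z), 0.13 to 0.25 kg, with a white rectangular insert on its top face. Origin: centre of its underside; x along its length. Both ends are alike. It lies on the stand, long side along the stand; grip it across its 60 mm width.
- green_cassette: The same cassette with a green insert, in the other bay of the stand (which bay is which varies). Must stay (within 20 mm).
- stand: Fixed aluminium bar, 220 x 40 x 20 mm (x, y, z), origin at the centre of its underside on the bench, x along its length. The cassettes lie on its top (20 mm above the bench), centred 53 mm either way along its x, and overhang it 10 mm on both long sides. Low dark markers between them are only painted.
- reader: Fixed white bench reader. Origin on the bench under the middle of the lip's pocket-side edge; x is the push direction (apron to pocket), y to its left, z up. A vertical tool cannot follow the cassette to the lip, the bridge is in its way; tilted 25 to 45 degrees, its body leaning back over the apron's rear, it can. Further sizes under apron, lip and pocket, all in this frame.
- bridge: White measuring bridge fixed over the front of the pocket, same origin and axes as the reader. Cross beam: x 10 to 45 mm, y +-82 mm, z 99 to 155 mm (black barrel on its middle up to z 208 mm). Posts at y +-62 to +-82 mm, same x, from the bench. Do not knock it (limit 15 N).
- apron (a point): Spot for the cassette's underside centre on the flat apron: reader frame (-80, 0, 45) mm, x the push direction. The apron is 120 mm wide, x -155 to -16 mm, top at z 45 mm, open at its rear (-x) and at both sides up to x -48 mm. From there blue guide walls, tops at z 63 mm, funnel from y +-45 mm to y +-33 mm at x -12 mm.
- lip (a point): Middle of the steel lip's crest, reader frame (-2, 0, 49) mm. The lip runs right across: a ramp from z 45 mm at x -16 mm up to z 49 mm at x -4 mm, a flat crest to x 0, then a sheer 12 mm drop to the pocket floor.
- pocket (a point): Centre of the pocket floor, where the cassette's underside centre belongs: reader frame (49, 0, 37) mm. The pocket is 98 mm long (x 0 to 98 mm) and 66 mm wide, its walls end at z 53 mm. A seated cassette's top stands 2 mm above them, at z 55 mm.
- lever (a joint): Angle (rad) of the red-balled lever to the left of the reader (robot's side): 0 leans towards the apron's rear end (reader -x), 1.0 is right over to reader +x, its stop. Pivot axis along reader y, at reader frame (-20, 130, 22) mm, ball centre 80 mm from it; upright at 0.5. It stays where left and needs about 1 N at the ball. Its housing is 70 x 50 x 25 mm.
- lever_tip (a point): Centre of the lever's red ball, 26 mm in diameter.
- beaker: Glass beaker, 70 mm wide, 95 mm high, origin at the centre of its foot. Bystander.
- amber_bottle: Amber bottle, 66 mm wide, 150 mm high, origin at the centre of its foot. Bystander.
- wash_bottle: White bottle with red cap, 68 mm wide, 160 mm high, origin at the centre of its foot. Bystander.
- jar: Glass jar with blue cap, 60 mm wide, 60 mm high, origin at the centre of its foot. Bystander.
- calculator: Black calculator, 120 x 75 x 16 mm, lying near the robot, origin at the centre of its underside. Bystander.
Not all that is in view belongs to the job. Leave any brown or orange look-alike of the white_cassette alone.

How it is judged:
On the way, in this order (a step that is already met when the one before it is completed fails the run):
1. the white cassette lies flat on the apron behind the lip, let go (x of white_cassette in the frame of reader between -0.125 and -0.055 m and y of white_cassette in the frame of reader between -0.03 and 0.03 m and z of white_cassette in the frame of reader between 0.042 and 0.048 m and angle between white_cassette's own z axis and vertical below 0.05 rad and contact force between the fingers and white_cassette below 0.1 N), for 0.2 s.
2. it has been pushed over the lip and has dropped home in the pocket, with the lever not yet thrown (x of white_cassette in the frame of reader between 0.042 and 0.056 m and y of white_cassette in the frame of reader between -0.006 and 0.006 m and z of white_cassette in the frame of reader between 0.034 and 0.04 m and angle between white_cassette's own z axis and vertical below 0.05 rad and angle between the x axis of white_cassette and the x axis of reader, either way round below 0.15 rad and value of joint lever below 0.6 rad), for 0.2 s.
3. the lever is right over (value of joint lever above 0.85 rad), for 0.2 s.
At the end, for the whole second after the job is handed in: The white cassette rests flat on the pocket floor (underside within 3 mm of it, within 7 mm along and 6 mm across of the pocket's centre, tilted less than 0.05 rad), let go and at rest; the lever stands beyond 0.85 rad; the green cassette lies within 20 mm of its start (x of white_cassette in the frame of reader between 0.042 and 0.056 m and y of white_cassette in the frame of reader between -0.006 and 0.006 m and z of white_cassette in the frame of reader between 0.034 and 0.04 m and angle between white_cassette's own z axis and vertical below 0.05 rad and angle between the x axis of white_cassette and the x axis of reader, either way round below 0.15 rad and value of joint lever above 0.85 rad and contact force between the fingers and white_cassette below 0.1 N and linear speed of white_cassette below 0.02 m/s and distance of green_cassette from where it was at the start of the episode below 0.02 m); the robot touches nothing.
It fails at once if the bridge is knocked (over 15 N) (contact force between bridge and the arm above 15 N or contact force between bridge and the fingers above 15 N).
It fails at once if the green cassette, beaker, a bottle, the jar or the calculator is shifted (distance of green_cassette from where it was at the start of the episode above 0.02 m or distance of any of beaker, amber_bottle, wash_bottle, jar, calculator from where it was at the start of the episode above 0.03 m).
It also fails if it takes over 58 s, if anything falls off the work surface, if the arm or the gripper's body presses on something with over 40 N, if the wrist force passes 120 N, or if a joint passes its speed limit or range.

## Working session

There is one attempt and no reset: what is moved stays moved. The work goes in short steps, Python scripts to look and compute and a shell command to move; the robot and the scene stay as the last step left them, time stands still between calls to the robot, and variables do not carry over. Pictures are saved under pics/ and viewed, at most 13 in all, crops included, and the job is handed in when it is done.

```bash
mkdir -p pics; python3 - <<'E'
from workcell import bot
import cv2, numpy as np
s=bot.observe(); print(s['clock'],s['position'],s['tool_rot'],s['qpos'],bot.tip_reach,s['grip_width'])
for n in('side','top'):
    f=bot.grab_frame(n); cv2.imwrite(f'pics/{n}0.png',f['img'][:,:,::-1])
    print(n,'cam',-f['R'].T@f['t'])
    for q in['white_cassette','green_cassette','stand','reader','apron','lip','pocket','lever','lever_tip','beaker','amber_bottle','wash_bottle','jar','calculator']:
        print(q,[(np.round(d['xyz'],3).tolist(),round(d['conf'],2)) for d in bot.spot_point(q,f)[:3]])
E
```

```text
0.0 [0.20649027 0.58964129 0.30333646] [-3.14047764e+00  9.23886767e-05  2.80478903e+00] [-1.30421794  0.52200837 -0.0363019   1.59998855  0.02120015  1.02109948
 -0.11279293] 0.0726 0.08545046616336753
side cam [-0.11891326 -0.84346847  0.66090057]
white_cassette [([0.569, -0.059, -0.002], 0.94), ([0.25, -0.239, -0.001], 0.84), ([0.55, -0.328, 0.02], 0.61)]
green_cassette [([0.452, -0.317, 0.021], 0.55)]
stand [([0.495, -0.324, 0.0], 0.77), ([0.536, 0.46, 0.002], 0.55)]
reader [([0.64, 0.193, -0.003], 0.57)]
apron [([0.655, 0.118, 0.046], 0.69), ([0.629, 0.192, 0.048], 0.41)]
lip [([0.63, 0.19, 0.049], 0.83)]
pocket [([0.621, 0.242, 0.036], 0.76)]Traceback (most recent call last):
  File "<stdin>", line 8, in <module>
ValueError: it knows: amber_bottle, apron, beaker, bridge, calculator, green_cassette, jar, lever_tip, lip, pocket, reader, stand, wash_bottle, white_cassette
```

```bash
python3 - <<'E'
from workcell import bot
import cv2, numpy as np
for n in('side','top'):
    f=bot.grab_frame(n); cv2.imwrite(f'pics/{n}0.png',f['img'][:,:,::-1])
    print(n,'cam',-f['R'].T@f['t'])
    for q in['white_cassette','green_cassette','stand','reader','apron','lip','pocket','bridge','lever_tip','beaker','amber_bottle','wash_bottle','jar','calculator']:
        print(q,[(np.round(d['xyz'],3).tolist(),round(d['conf'],2)) for d in bot.spot_point(q,f)[:3]])
E
```

```text
side cam [-0.11891326 -0.84346847  0.66090057]
white_cassette [([0.548, -0.331, 0.021], 0.96), ([0.594, -0.206, 0.001], 0.96), ([0.497, -0.326, -0.003], 0.66)]
green_cassette [([0.45, -0.318, 0.019], 0.92)]
stand [([0.498, -0.325, -0.001], 0.76)]
reader [([0.635, 0.195, 0.001], 0.56)]
apron [([0.653, 0.117, 0.044], 0.58)]
lip [([0.629, 0.193, 0.051], 0.7)]
pocket [([0.622, 0.242, 0.038], 0.76)]
bridge []
lever_tip [([0.533, 0.462, 0.001], 0.49), ([0.519, 0.12, 0.101], 0.46)]
beaker [([0.757, -0.116, -0.005], 0.85)]
amber_bottle [([0.637, -0.473, -0.001], 0.74), ([0.638, 0.193, 0.001], 0.63)]
wash_bottle [([0.533, 0.461, 0.001], 0.93)]
jar [([0.514, -0.462, -0.001], 0.92)]
calculator [([0.414, -0.123, -0.002], 0.87)]
top cam [ 0.32736001 -0.02274261  1.32550713]
white_cassette [([0.552, -0.331, 0.019], 0.81), ([0.252, -0.242, 0.004], 0.77), ([0.597, -0.203, -0.001], 0.76)]
green_cassette [([0.444, -0.313, 0.022], 0.82)]
stand [([0.518, 0.124, 0.098], 0.37)]
reader [([0.634, 0.192, -0.002], 0.94), ([0.511, -0.458, -0.001], 0.68)]
apron [([0.649, 0.116, 0.047], 0.79)]
lip [([0.634, 0.192, 0.047], 0.81)]
pocket []
bridge [([0.632, 0.199, 0.002], 0.77)]
lever_tip [([0.517, 0.124, 0.101], 0.47)]
beaker [([0.756, -0.116, -0.001], 0.95)]
amber_bottle [([0.643, -0.475, 0.001], 0.77)]
wash_bottle [([0.535, 0.458, 0.003], 0.97)]
jar [([0.511, -0.463, -0.002], 0.61), ([0.755, -0.118, -0.0], 0.56)]
calculator [([0.407, -0.126, -0.002], 0.67)]
```

View pics/side0.png

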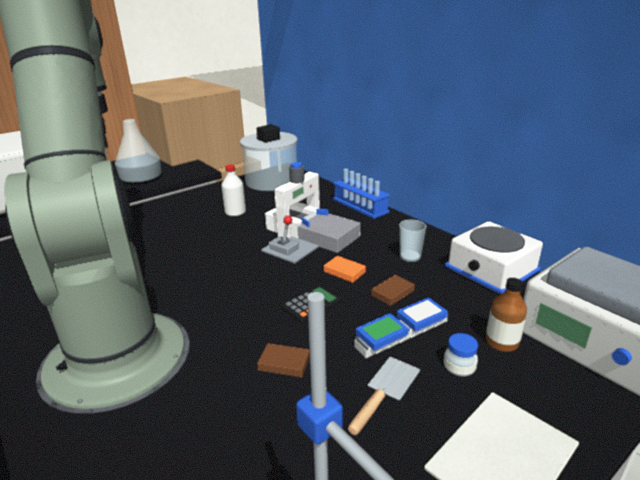

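View pics/top0.png

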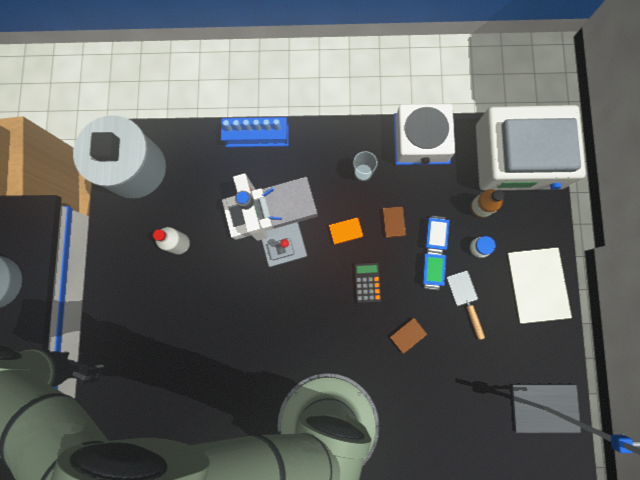

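The side view shows the blue/white cassette at about (423,314), the green one at (383,331), and the reader at (310,215) with the red lever ball at (288,220). The top view shows the white insert at (437,234), the apron at (292,203) and the ball at (284,243). The orange and brown blocks are decoys. Next I'll refine the yaw of the cassette and the reader.

```bash
cat > h.py <<'E'
from workcell import bot
import cv2, numpy as np
from scipy.spatial.transform import Rotation as Rn
def bp(f,px,z):
    px=np.atleast_2d(px).astype(float); C=-f['R'].T@f['t']
    d=np.c_[px,np.ones(len(px))]@np.linalg.inv(f['intrinsics']).T@f['R']
    return (C+d*((z-C[2])/d[:,2])[:,None])[:,:2]
def proj(f,X):
    c=np.atleast_2d(X)@f['R'].T+f['t']; p=c@f['intrinsics'].T; return p[:,:2]/p[:,2:]
def ortho(f,c,half,z,s=1000):
    """metric warp: rows = -y.. ; pixel (u,v) -> world (c0-half+u/s, c1-half+v/s)"""
    n=int(2*half*s); w=np.array([[-half,-half],[half,-half],[half,half],[-half,half]])+c
    p=proj(f,np.c_[w,[z]*4]).astype(np.float32)
    H=cv2.getPerspectiveTransform(p,np.float32([[0,0],[n,0],[n,n],[0,n]]))
    return cv2.warpPerspective(f['img'],H,(n,n),flags=cv2.INTER_CUBIC)
def rect(pts):
    (c,wh,a)=cv2.minAreaRect(pts.astype(np.float32)*1000)
    if wh[0]<wh[1]: wh=wh[::-1]; a+=90
    return np.round(np.array(c)/1000,4),np.round(wh,1),round((a+90)%180-90,1)
E
python3 - <<'E'
from h import *
ims=[]
for n in('top','side'):
    f=bot.grab_frame(n)
    for nm,c in(('white',(.55,-.331)),('green',(.447,-.316))):
        o=ortho(f,np.array(c),.07,.038).astype(int); r,g,b=o[...,0],o[...,1],o[...,2]
        m=(np.minimum(np.minimum(r,g),b)>150) if nm=='white' else (g>b+40)&(g>r+40)
        k,l,st,ce=cv2.connectedComponentsWithStats(m.astype(np.uint8)); i=1+st[1:,4].argmax()
        v,u=np.nonzero(l==i); P=np.c_[u,v]/1000-.07+np.array(c); print(n,nm,rect(P),P.mean(0).round(4))
    ims.append(ortho(f,np.array([.65,.15]),.15,.045,2000)[:, :])
cv2.imwrite('pics/ap.png',cv2.resize(np.hstack(ims),(800,400))[:,:,::-1])
E
```

```text
top white (array([ 0.5504, -0.3309]), array([72.3, 47.1]), -7.3) [ 0.5505 -0.3309]
top green (array([ 0.444 , -0.3171]), array([67.8, 41.4]), -5.9) [ 0.4439 -0.317 ]
side white (array([ 0.5531, -0.329 ]), array([73.3, 47.7]), -7.8) [ 0.5531 -0.3291]
side green (array([ 0.4458, -0.3155]), array([67. , 41.2]), -5.9) [ 0.4458 -0.3156]
```

View pics/ap.png

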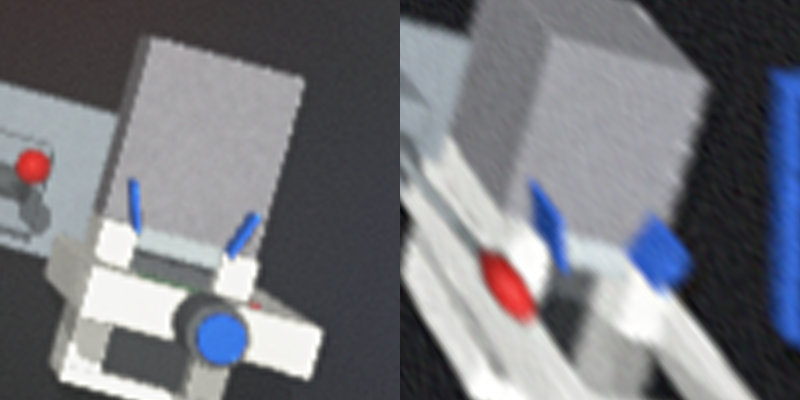

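The top warp shows the apron's rear corners at (150,38) and (304,80), so the reader yaw is about 104.5° with its origin near (0.631,0.194), which agrees with the networks. I'll go to the white cassette now.

```bash
cat >> h.py <<'E'
RX=np.array([.631,.194,0]); RY=np.deg2rad(104.5)
def rd(p): return RX+Rn.from_euler('z',RY).apply(p)
def dl(pos,yaw,tilt=0):
    """remaining shift in present tool axes (mm) and turn (rad, tool axes)"""
    s=bot.observe(); R=Rn.from_euler('xyz',s['tool_rot'])
    T=Rn.from_euler('xyz',[np.pi,0,np.deg2rad(yaw)])*Rn.from_euler('y',tilt)
    print('t',round(s['clock'],2),'pos',s['position'].round(4),'shift',(R.inv().apply(pos-s['position'])*1000).round(1),'turn',(R.inv()*T).as_rotvec().round(3),'F',s['force'].round(1),'w',round(s['grip_width'],4),'q',s['qpos'].round(2))
E
python3 -c "
from h import *
dl(np.array([.552,-.33,.22]),172.5)"
```

```text
t 2.0 pos [0.2066 0.5899 0.3039] shift [-630.1 -754.    83.9] turn [-0.    -0.    -0.206] F [ 0.2 -0.4 -0.3] w 0.0856 q [-1.3   0.52 -0.04  1.6   0.02  1.02 -0.11]
```

```bash
python3 -m jog '[[[-31,-37,0,0,0,0,1],[-31,-37,0,0,0,0,1],[-31,-37,0,0,0,0,1],[-31,-37,0,0,0,0,1],[-31,-37,0,0,0,0,1]]]'
python3 -m jog '[[[-31,-37,0,0,0,0,1],[-31,-37,0,0,0,0,1],[-31,-37,0,0,0,0,1],[-31,-37,0,0,0,0,1],[-31,-37,0,0,0,0,1]]]'
python3 -m jog '[[[-31,-37,0,0,0,0,1],[-31,-37,0,0,0,0,1],[-31,-37,0,0,0,0,1],[-31,-37,0,0,0,0,1],[-31,-37,0,0,0,0,1]]]'
python3 -c "
from h import *
dl(np.array([.552,-.33,.22]),172.5)"
```

```text
clock: 2.5
position: [0.2921, 0.3622, 0.304]
tool_rot: [3.141, 0.0, 2.805]
force: [1.5, -0.2, 0.8]
grip_width: 0.0855
finger_force: 0.0
clock: 3.0
position: [0.3772, 0.1364, 0.3042]
tool_rot: [3.141, 0.001, 2.805]
force: [0.9, 0.6, 0.7]
grip_width: 0.0852
finger_force: 0.0
clock: 3.5
position: [0.4624, -0.0896, 0.3042]
tool_rot: [3.141, 0.001, 2.805]
force: [0.8, 1.9, 0.3]
grip_width: 0.0851
finger_force: 0.0
t 3.5 pos [ 0.4624 -0.0896  0.3042] shift [-163.9 -197.3   84.3] turn [ 0.     0.001 -0.206] F [0.8 1.9 0.3] w 0.0851 q [-0.19  0.29  0.31  2.   -0.11  0.87  1.42]
```

```bash
python3 -m jog '[[[-31,-37,10,0,0,0,1],[-31,-37,10,0,0,0,1],[-31,-37,10,0,0,0,1],[-31,-37,10,0,0,0,1],[-20,-25,10,0,0,0,1]]]'
python3 -m jog '[[[0,0,0,0,0,-0.1,1],[0,0,0,0,0,-0.1,1],[0,0,0,0,0,0,1]]]'
python3 -c "
from h import *
dl(np.array([.552,-.33,.15]),172.5)
f=bot.grab_frame('top')
for n in('top','side'):
  f=bot.grab_frame(n)
  print([(d['xyz'].round(4) if hasattr(d['xyz'],'round') else d['xyz'],d['conf']) for d in bot.spot_point('white_cassette',f)])"
```

```text
clock: 4.0
position: [0.541, -0.3018, 0.2533]
tool_rot: [-3.141, 0.0, 2.803]
force: [-0.5, 1.1, 0.2]
grip_width: 0.0857
finger_force: 0.0
clock: 4.3
position: [0.5406, -0.2988, 0.2537]
tool_rot: [3.141, -0.0, 3.006]
force: [-0.8, -0.0, 0.9]
grip_width: 0.0854
finger_force: 0.0
t 4.3 pos [ 0.5406 -0.2988  0.2537] shift [-15.5 -29.4 103.7] turn [ 0.    -0.    -0.005] F [-0.8 -0.   0.9] w 0.0854 q [ 0.23  0.58  0.26  1.68 -0.18  0.91  2.  ]
[([0.5688, -0.0577, -0.0028], 0.77), ([0.5974, -0.2041, 0.0017], 0.7), ([0.5564, -0.3305, 0.0203], 0.4)]
[([0.5507, -0.3273, 0.0198], 0.87), ([0.2525, -0.237, -0.0019], 0.75), ([0.5938, -0.2022, 0.0024], 0.64), ([0.569, -0.0581, -0.0031], 0.57)]
```

```bash
python3 -m jog '[[[-8,-15,20,0,0,0,1],[-8,-15,25,0,0,0,1],[0,0,40,0,0,0,1],[0,0,20,0,0,0,1],[0,0,0,0,0,0,1]]]'
python3 -c "
from h import *
dl(np.array([.552,-.33,.09]),172.5)
f=bot.grab_frame('side'); p=proj(f,[[.55,-.33,.08]])[0].astype(int); print(p)
cv2.imwrite('pics/g1.png',cv2.resize(f['img'][p[1]-75:p[1]+75,p[0]-100:p[0]+100],None,fx=4,fy=4)[:,:,::-1])"
```

```text
clock: 5.05
position: [0.5514, -0.3295, 0.1462]
tool_rot: [3.14, -0.004, 3.004]
force: [-0.8, 0.2, -0.3]
grip_width: 0.085
finger_force: 0.0
t 5.05 pos [ 0.5514 -0.3295  0.1462] shift [-0.9 -0.4 56.2] turn [ 0.001 -0.004 -0.007] F [-0.8  0.2 -0.3] w 0.085 q [ 0.3   0.76  0.22  1.67 -0.22  0.75  2.07]
[423 294]
```

View pics/g1.png

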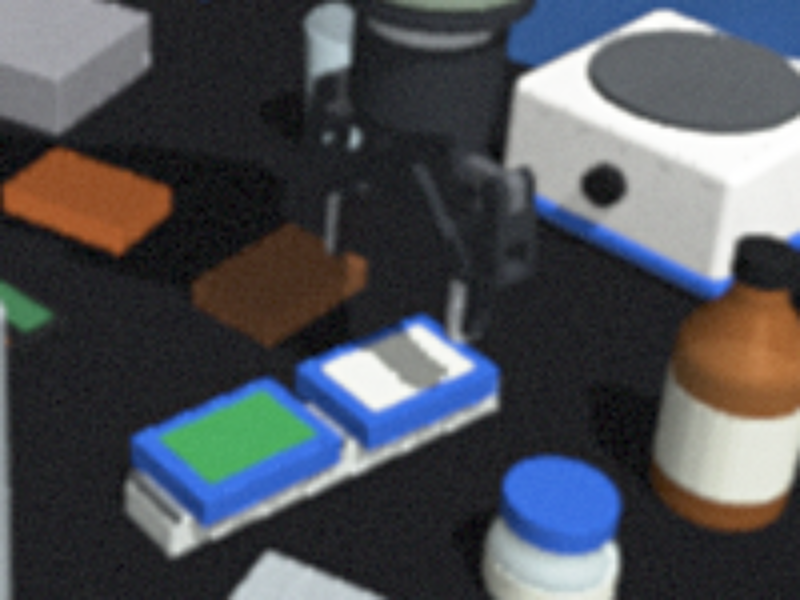

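The open gripper is above the blue/white cassette. The fingers show at about crop (333,235) and (470,320), straddling its width, and the green cassette is clear. I'll descend and grip.

```bash
python3 -m jog '[[[0,0,30,0,0,0,1],[0,0,18,0,0,0,1],[0,0,8,0,0,0,1],[0,0,0,0,0,0,1]]]' 40
python3 -m jog '[[[0,0,0,0,0,0,0],[0,0,0,0,0,0,0],[0,0,0,0,0,0,0],[0,0,0,0,0,0,0],[0,0,0,0,0,0,0]]]' 40
python3 -m jog '[[[0,0,-5,0,0,0,0],[0,0,-15,0,0,0,0],[0,0,-30,0,0,0,0],[0,0,-40,0,0,0,0],[0,0,0,0,0,0,0]]]'
python3 -c "
from h import *
dl(rd([-.080,0,.18]),104.5)"
```

```text
clock: 5.5
position: [0.5524, -0.3303, 0.0927]
tool_rot: [3.141, -0.001, 3.005]
force: [-0.5, 0.8, 0.0]
grip_width: 0.0854
finger_force: 0.0
clock: 6.0
position: [0.5529, -0.3307, 0.0942]
tool_rot: [-3.141, 0.001, 3.005]
force: [-1.6, 0.6, 6.8]
grip_width: 0.059
finger_force: 42.7
clock: 6.5
position: [0.5542, -0.3317, 0.1892]
tool_rot: [-3.139, 0.007, 3.004]
force: [0.6, 0.2, -1.8]
grip_width: 0.0589
finger_force: 44.3
t 6.5 pos [ 0.5542 -0.3317  0.1892] shift [-34.6 457.3   8.2] turn [0.002 0.008 1.18 ] F [ 0.6  0.2 -1.8] w 0.0589 q [ 0.29  0.7   0.24  1.65 -0.21  0.81  2.06]
```

```bash
python3 -m jog '[[[-3,40,0,0,0,0,0],[-3,45,0,0,0,0,0],[-3,45,0,0,0,0,0],[-4,45,0,0,0,0,0],[-4,45,0,0,0,0,0]]]'
python3 -m jog '[[[-4,45,0,0,0,0,0],[-4,45,0,0,0,0,0],[-4,45,0,0,0,0,0],[-4,30,0,0,0,0,0],[0,0,0,0,0,0,0]]]'
python3 -m jog '[[[0,0,0,0,0,0.12,0],[0,0,0,0,0,0.12,0],[0,0,0,0,0,0.12,0],[0,0,0,0,0,0.12,0],[0,0,0,0,0,0.12,0]]]'
python3 -m jog '[[[0,0,0,0,0,0.12,0],[0,0,0,0,0,0.12,0],[0,0,0,0,0,0.12,0],[0,0,0,0,0,0.12,0],[0,0,0,0,0,0.1,0]]]'
python3 -m jog '[[[0,0,0,0,0,0,0]]]'
python3 -c "
from h import *
dl(rd([-.085,0,.13]),104.5)"
```

```text
clock: 7.0
position: [0.5995, -0.113, 0.1838]
tool_rot: [3.141, 0.001, 3.005]
force: [1.8, -0.6, -1.5]
grip_width: 0.0591
finger_force: 44.2
clock: 7.5
position: [0.6383, 0.0522, 0.1833]
tool_rot: [3.139, 0.0, 3.011]
force: [0.7, -0.5, -1.4]
grip_width: 0.0586
finger_force: 44.3
clock: 8.0
position: [0.6376, 0.0459, 0.1836]
tool_rot: [3.141, 0.0, 2.399]
force: [0.1, -0.1, -2.7]
grip_width: 0.0591
finger_force: 44.3
clock: 8.5
position: [0.6376, 0.0459, 0.1836]
tool_rot: [3.141, -0.0, 1.819]
force: [0.9, 0.1, -1.6]
grip_width: 0.0587
finger_force: 44.3
clock: 8.6
position: [0.6376, 0.0461, 0.1834]
tool_rot: [3.141, 0.0, 1.823]
force: [-0.2, 0.8, -1.8]
grip_width: 0.0587
finger_force: 44.3
t 8.6 pos [0.6376 0.0461 0.1834] shift [59.8 30.5 53.4] turn [ 0.     0.    -0.001] F [-0.2  0.8 -1.8] w 0.0587 q [-0.53  0.77  0.58  1.68 -0.53  0.85  0.53]
```

```bash
python3 -m jog '[[[30,15,0,0,0,0,0],[30,15,0,0,0,0,0],[0,0,20,0,0,0,0],[0,0,20,0,0,0,0],[0,0,0,0,0,0,0]]]'
python3 -c "
from h import *
dl(rd([-.085,0,.121]),104.5)
ims=[]
for n in('top','side'):
  f=bot.grab_frame(n); p=proj(f,[rd([-.05,0,.06])])[0].astype(int)
  ims.append(cv2.resize(f['img'][p[1]-60:p[1]+60,p[0]-50:p[0]+50],None,fx=4,fy=4))
cv2.imwrite('pics/p1.png',np.hstack(ims)[:,:,::-1])"
```

```text
clock: 9.1
position: [0.6505, 0.1119, 0.1411]
tool_rot: [-3.138, -0.0, 1.828]
force: [-0.3, 0.0, -1.4]
grip_width: 0.0588
finger_force: 44.2
t 9.1 pos [0.6505 0.1119 0.1411] shift [-0.6  1.7 20.1] turn [-0.003 -0.     0.004] F [-0.3  0.  -1.4] w 0.0588 q [-0.6   0.85  0.55  1.63 -0.57  0.82  0.45]
```

View pics/p1.png

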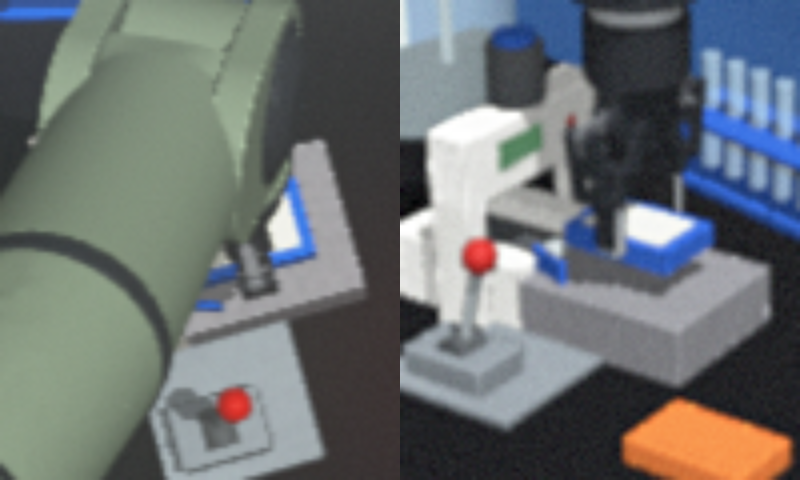

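The cassette hangs level over the apron and parallel to it (side panel about (640,240)). The ball shows at (480,255). I'll lower it gently.

```bash
python3 -m jog '[[[0,2,10,0,0,0,0],[0,0,6,0,0,0,0],[0,0,3,0,0,0,0],[0,0,0,0,0,0,0]]]'
python3 -m jog '[[[0,0,2,0,0,0,0],[0,0,0,0,0,0,0]]]'
```

```text
clock: 9.6
position: [0.6534, 0.1125, 0.1235]
tool_rot: [-3.141, 0.0, 1.825]
force: [0.4, 0.7, -1.7]
grip_width: 0.0586
finger_force: 44.2
clock: 9.8
position: [0.6536, 0.1126, 0.1219]
tool_rot: [-3.142, 0.0, 1.825]
force: [0.2, -0.4, -1.8]
grip_width: 0.0588
finger_force: 44.2
```

```bash
python3 -m jog '[[[0,0,2,0,0,0,0],[0,0,0,0,0,0,0]]]'
python3 -m jog '[[[0,0,1,0,0,0,0],[0,0,0,0,0,0,0]]]'
```

```text
clock: 10.0
position: [0.6535, 0.1126, 0.1198]
tool_rot: [-3.141, -0.0, 1.825]
force: [-0.5, 0.8, -1.8]
grip_width: 0.0588
finger_force: 44.2
clock: 10.2
position: [0.6537, 0.1126, 0.1193]
tool_rot: [3.141, -0.0, 1.825]
force: [-1.5, 0.1, 4.7]
grip_width: 0.059
finger_force: 44.9
```

```bash
python3 -m jog '[[[0,0,0,0,0,0,1],[0,0,0,0,0,0,1],[0,0,0,0,0,0,1],[0,0,0,0,0,0,1],[0,0,-5,0,0,0,1]]]'
python3 -m jog '[[[0,0,-20,0,0,0,1],[0,0,-40,0,0,0,1],[-10,0,-30,0,0,0,1],[-50,0,0,0,0,0,0],[-40,0,0,0,0,0,0]]]'
python3 -m jog '[[[-45,0,0,0,0,0,0],[0,0,0,0,0,0,0]]]'
python3 -c "
from h import *
dl(rd([-.2,0,.14]),104.5,.6)
c=rd([-.085,0,0])[:2]
for n in('top','side'):
  f=bot.grab_frame(n)
  o=ortho(f,c,.055,.063).astype(int); m=(o.min(2)>160)
  k,l,st,ce=cv2.connectedComponentsWithStats(m.astype(np.uint8)); i=1+st[1:,4].argmax()
  v,u=np.nonzero(l==i); P=np.c_[u,v]/1000-.055+c; r=rect(P); print(n,r, 'reader',Rn.from_euler('z',-RY).apply(np.r_[r[0],0]-RX).round(4))
  print([(np.round(d['xyz'],3),round(d['conf'],2)) for d in bot.spot_point('white_cassette',f)][:2],[(np.round(d['xyz'],3),round(d['conf'],2)) for d in bot.spot_point('lever_tip',f)][:2])
cv2.imwrite('pics/s2.png',f['img'][120:360,180:500,::-1].repeat(2,0).repeat(2,1))
"
```

```text
clock: 10.7
position: [0.6533, 0.1126, 0.1235]
tool_rot: [-3.141, 0.0, 1.825]
force: [-0.2, 0.4, 0.2]
grip_width: 0.0852
finger_force: 0.0
clock: 11.2
position: [0.6793, 0.0145, 0.2156]
tool_rot: [3.14, 0.001, 1.826]
force: [-0.4, -0.9, -0.1]
grip_width: 0.0594
finger_force: 0.0
clock: 11.4
position: [0.6902, -0.0354, 0.2149]
tool_rot: [3.141, 0.004, 1.817]
force: [-0.6, -0.1, 0.3]
grip_width: 0.0281
finger_force: 0.0
t 11.4 pos [ 0.6902 -0.0354  0.2149] shift [37.2 -0.2 74.7] turn [ 0.002  0.604 -0.006] F [-0.6 -0.1  0.3] w 0.0281 q [-0.38  0.81  0.6   1.51 -0.51  0.99  0.6 ]Traceback (most recent call last):
  File "<string>", line 8, in <module>
    k,l,st,ce=cv2.connectedComponentsWithStats(m.astype(np.uint8)); i=1+st[1:,4].argmax()
                                                                        ~~~~~~~~~~~~~~~^^
ValueError: attempt to get argmax of an empty sequence
```

```bash
python3 -m jog '[[[0,0,0,0,0.15,0,0],[0,0,0,0,0.15,0,0],[0,0,0,0,0.15,0,0],[0,0,0,0,0.15,0,0],[0,0,0,0,0,0,0]]]'
python3 -c "
from h import *
dl(rd([-.2,0,.14]),104.5,.6)
c=rd([-.085,0,0])[:2]
for n in('top','side'):
  f=bot.grab_frame(n)
  o=ortho(f,c,.055,.063).astype(int); m=(o.min(2)>160)
  k,l,st,ce=cv2.connectedComponentsWithStats(m.astype(np.uint8))
  if k>1:
   i=1+st[1:,4].argmax()
   v,u=np.nonzero(l==i); P=np.c_[u,v]/1000-.055+c; r=rect(P); print(n,r, 'reader',Rn.from_euler('z',-RY).apply(np.r_[r[0],0]-RX).round(4))
  print([(np.round(d['xyz'],3),round(d['conf'],2)) for d in bot.spot_point('white_cassette',f)][:2],[(np.round(d['xyz'],3),round(d['conf'],2)) for d in bot.spot_point('lever_tip',f)][:2])
cv2.imwrite('pics/s2.png',f['img'][120:360,180:500,::-1].repeat(2,0).repeat(2,1))
"
```

```text
clock: 11.95
position: [0.6895, -0.0308, 0.2125]
tool_rot: [-3.139, -0.603, 1.819]
force: [-0.1, -1.4, -0.5]
grip_width: -0.0002
finger_force: 0.0
t 11.95 pos [ 0.6895 -0.0308  0.2125] shift [-14.6  -0.3  78. ] turn [-0.    -0.003 -0.004] F [-0.1 -1.4 -0.5] w -0.0002 q [-0.02  0.89  0.32  1.34 -0.79  1.36  0.81]
top (array([0.6398, 0.0632]), array([35., 13.]), 0.0) reader [-0.1288  0.0242  0.    ]
[(array([0.654, 0.112, 0.044]), 0.92), (array([ 0.252, -0.236,  0.003]), 0.92)] []
side (array([0.5993, 0.0637]), array([14.,  4.]), -90.0) reader [-0.1182  0.0633  0.    ]
[(array([0.652, 0.114, 0.045]), 0.91), (array([ 0.596, -0.203,  0.003]), 0.72)] [(array([0.519, 0.126, 0.1  ]), 0.62)]
```

View pics/s2.png

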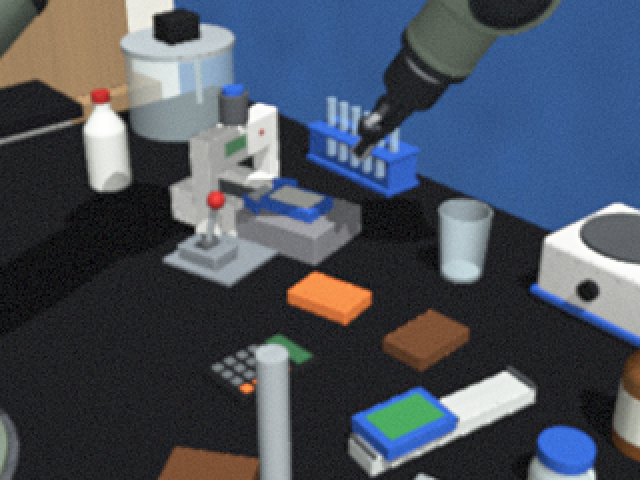

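The cassette lies flat on the apron (crop (295,198)), with the stand bay empty and the green cassette unmoved. The tool is tilted and shut, ready to go behind it.

```bash
python3 -c "
from h import *
dl(rd([-.197,0,.113]),104.5,.6)"
```

```text
t 12.25 pos [ 0.6902 -0.0258  0.2146] shift [-31.9  -2.2 101.2] turn [-0.001  0.002  0.003] F [-0.5  0.3  0.5] w -0.0 q [-0.03  0.88  0.32  1.35 -0.79  1.36  0.81]
```

```bash
python3 -m jog '[[[-10,-1,30,0,0,0,0],[-10,-1,30,0,0,0,0],[-8,0,25,0,0,0,0],[-4,0,12,0,0,0,0],[0,0,0,0,0,0,0]]]'
python3 -c "
from h import *
dl(rd([-.197,0,.113]),104.5,.6)"
```

```text
clock: 12.75
position: [0.6805, 0.0006, 0.1149]
tool_rot: [-3.14, -0.6, 1.826]
force: [-0.5, 0.2, 0.4]
grip_width: 0.0002
finger_force: 0.0
t 12.75 pos [6.805e-01 6.000e-04 1.149e-01] shift [1.1 0.5 3. ] turn [-0.003 -0.     0.001] F [-0.5  0.2  0.4] w 0.0002 q [-0.04  0.98  0.27  1.42 -0.85  1.21  0.89]
```

```bash
python3 -m jog '[[[9,0,7,0,0,0,0],[8,0,5.5,0,0,0,0],[8,0,5.5,0,0,0,0],[8,0,5.5,0,0,0,0],[0,0,0,0,0,0,0]]]'
python3 -m jog '[[[8,0,5.5,0,0,0,0],[8,0,5.5,0,0,0,0],[8,0,5.5,0,0,0,0],[8,0,5.5,0,0,0,0],[0,0,0,0,0,0,0]]]'
python3 -c "
from h import *
dl(rd([-.049,0,.113]),104.5,.6)
for n in('top','side'):
  f=bot.grab_frame(n)
  for d in bot.spot_point('white_cassette',f)[:4]: 
    if d['xyz'][1]>.05: print(n,d['conf'],Rn.from_euler('z',-RY).apply(d['xyz']-RX).round(4))
cv2.imwrite('pics/s3.png',f['img'][160:280,230:390,::-1].repeat(4,0).repeat(4,1))
"
```

```text
clock: 13.25
position: [0.6706, 0.0404, 0.1157]
tool_rot: [3.141, -0.601, 1.827]
force: [0.0, -1.2, -0.0]
grip_width: -0.0002
finger_force: 0.0
clock: 13.75
position: [0.6605, 0.0781, 0.1149]
tool_rot: [-3.141, -0.601, 1.826]
force: [-0.5, 0.8, -0.5]
grip_width: -0.0003
finger_force: 0.0
t 13.75 pos [0.6605 0.0781 0.1149] shift [57.1  0.6 41.5] turn [-0.002 -0.001  0.002] F [-0.5  0.8 -0.5] w -0.0003 q [-0.14  0.94  0.24  1.52 -0.89  1.11  0.86]
top 0.93 [-0.0283 -0.0012  0.0462]
side 0.73 [-0.0237 -0.0031  0.0497]
```

View pics/s3.png

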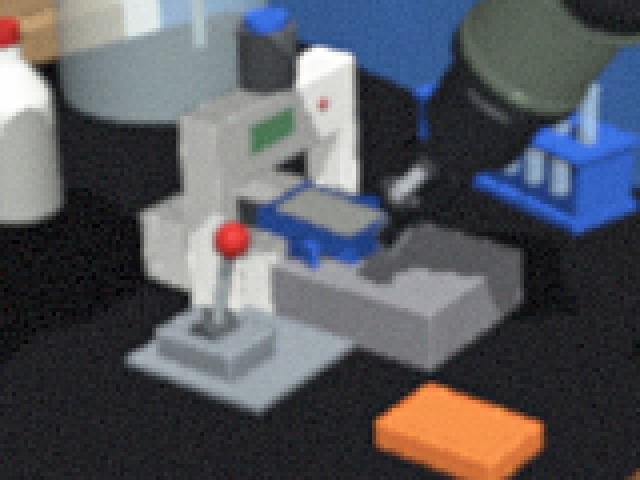

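The cassette is straight between the guides at the lip (about (320,215)), with the finger behind it at (405,185). I'll go on over the lip, 2 mm lower.

```bash
python3 -m jog '[[[8,0,6.5,0,0,0,0],[8,0,6.5,0,0,0,0],[8,0,5.5,0,0,0,0],[8,0,5.5,0,0,0,0],[0,0,0,0,0,0,0]]]'
python3 -c "
from h import *
dl(rd([-.047,0,.113]),104.5,.6)
for n in('top','side'):
  f=bot.grab_frame(n)
  for d in bot.spot_point('white_cassette',f)[:4]: 
    if d['xyz'][1]>.05: print(n,d['conf'],Rn.from_euler('z',-RY).apply(d['xyz']-RX).round(4))
"
```

```text
clock: 14.45
position: [0.6504, 0.117, 0.1133]
tool_rot: [-3.141, -0.601, 1.827]
force: [-0.4, -0.1, -0.7]
grip_width: 0.0004
finger_force: 0.0
t 14.45 pos [0.6504 0.117  0.1133] shift [26.5  0.6 18.6] turn [-0.002 -0.001  0.003] F [-0.4 -0.1 -0.7] w 0.0004 q [-0.19  0.92  0.23  1.55 -0.91  1.07  0.84]
top 0.55 [ 0.0156 -0.0025  0.043 ]
side 0.56 [0.0164 0.0011 0.0453]
```

```bash
python3 -m jog '[[[8,0,5.5,0,0,0,0],[8,0,5.5,0,0,0,0],[6,0,4,0,0,0,0],[4,0,3,0,0,0,0],[0,0,0,0,0,0,0]]]'
python3 -c "
from h import *
dl(rd([-.047,0,.113]),104.5,.6)
for n in('top','side'):
  f=bot.grab_frame(n)
  for d in bot.spot_point('white_cassette',f)[:4]: 
    if d['xyz'][1]>.05: print(n,d['conf'],Rn.from_euler('z',-RY).apply(d['xyz']-RX).round(4))
cv2.imwrite('pics/s4.png',f['img'][160:280,230:390,::-1].repeat(4,0).repeat(4,1))
"
```

```text
clock: 15.15
position: [0.6427, 0.1465, 0.1131]
tool_rot: [-3.142, -0.601, 1.826]
force: [0.5, 0.1, -0.1]
grip_width: 0.0004
finger_force: 0.0
t 15.15 pos [0.6427 0.1465 0.1131] shift [1.5 0.6 1.1] turn [-0.001 -0.001  0.002] F [ 0.5  0.1 -0.1] w 0.0004 q [-0.23  0.91  0.22  1.58 -0.93  1.03  0.82]
top 0.53 [ 0.042  -0.0025  0.0398]
side 0.64 [0.0442 0.0001 0.044 ]
```

View pics/s4.png

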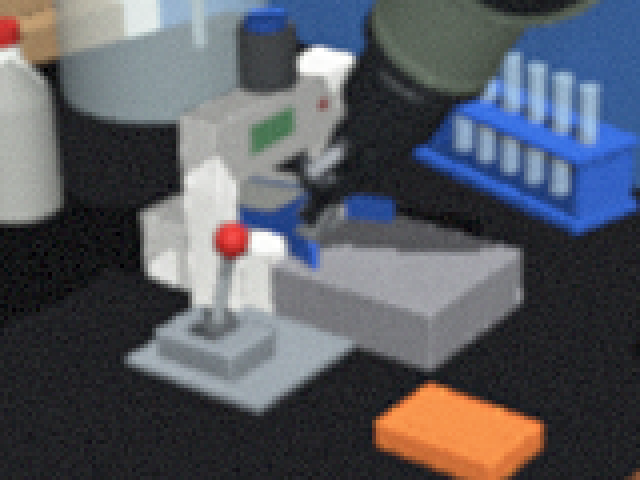

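The rear end is still on the lip (blue end face tall at (275,220)). I'll push a few mm more.

```bash
python3 -m jog '[[[2.5,0,1.7,0,0,0,0],[2.5,0,1.7,0,0,0,0],[0,0,0,0,0,0,0]]]'
python3 -c "
from h import *
dl(rd([-.047,0,.113]),104.5,.6)
for n in('top','side'):
  f=bot.grab_frame(n)
  for d in bot.spot_point('white_cassette',f)[:4]: 
    if d['xyz'][1]>.05: print(n,d['conf'],Rn.from_euler('z',-RY).apply(d['xyz']-RX).round(4))
cv2.imwrite('pics/s5.png',f['img'][160:280,230:390,::-1].repeat(4,0).repeat(4,1))
"
```

```text
clock: 15.65
position: [0.6414, 0.1518, 0.1131]
tool_rot: [3.142, -0.6, 1.825]
force: [1.1, 0.4, 0.2]
grip_width: -0.0002
finger_force: 0.0
t 15.65 pos [0.6414 0.1518 0.1131] shift [-2.9  0.5 -1.9] turn [-0.001 -0.     0.001] F [1.1 0.4 0.2] w -0.0002 q [-0.24  0.91  0.21  1.58 -0.94  1.03  0.82]
top 0.62 [-0.0005 -0.0001 -0.0007]
side 0.74 [ 0.0497 -0.0007  0.0396]
```

View pics/s5.png

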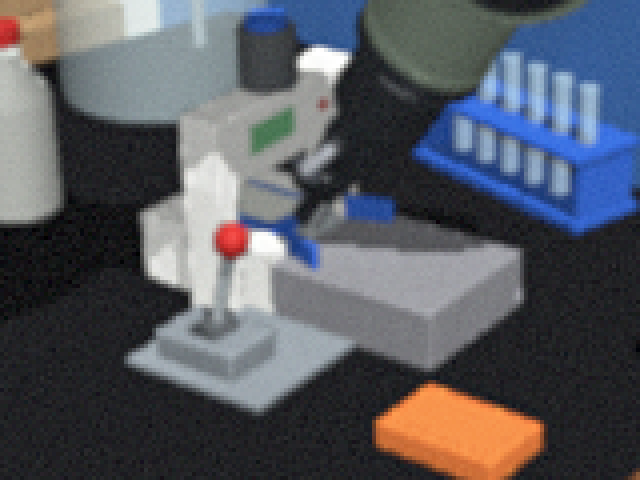

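The cassette has dropped: the network puts it at x 0.050, z 0.040 in the reader frame, and its end face is now low at (270,215). I'll back off and rise, then check it and the ball.

```bash
python3 -m jog '[[[-8,0,-5.5,0,0,0,0],[-16,0,-11,0,0,0,0],[-25,0,-17,0,0,0,0],[-25,0,-17,0,0,0,0],[0,0,-30,0,0,0,0]]]'
python3 -m jog '[[[0,0,-40,0,0,0,0],[0,0,-30,0,0,0,0],[0,0,0,0,0,0,0]]]'
python3 -c "
from h import *
dl(rd([-.13,.132,.21]),104.5,.6)
for n in('top','side'):
  f=bot.grab_frame(n)
  for q in('white_cassette','lever_tip','pocket','lip','reader'):
   for d in bot.spot_point(q,f)[:4]: 
    if d['xyz'][1]>.05: print(n,q,round(d['conf'],2),Rn.from_euler('z',-RY).apply(d['xyz']-RX).round(4))
cv2.imwrite('pics/s6.png',f['img'][160:280,230:390,::-1].repeat(4,0).repeat(4,1))
"
```

```text
clock: 16.35
position: [0.6677, 0.043, 0.1351]
tool_rot: [-3.136, -0.599, 1.818]
force: [-0.3, -0.3, 0.5]
grip_width: 0.0001
finger_force: 0.0
clock: 16.65
position: [0.6798, 0.0044, 0.1988]
tool_rot: [3.137, -0.596, 1.823]
force: [0.4, 0.3, 0.1]
grip_width: 0.0001
finger_force: 0.0
t 16.65 pos [0.6798 0.0044 0.1988] shift [  60.6 -132.    27. ] turn [ 0.005  0.004 -0.001] F [0.4 0.3 0.1] w 0.0001 q [-0.07  0.87  0.31  1.41 -0.81  1.29  0.81]
top white_cassette 0.53 [ 0.0462 -0.0026  0.0356]
top pocket 0.62 [0.0482 0.0044 0.0342]
top lip 0.93 [-0.0021 -0.0011  0.0499]
top reader 0.75 [-0.0034 -0.0012  0.0482]
top reader 0.7 [-0.0037 -0.0029  0.0027]
side white_cassette 0.65 [ 0.0472 -0.0016  0.0361]
side lever_tip 0.73 [0.0481 0.0019 0.0387]
side lever_tip 0.73 [ 0.052  -0.0015  0.0364]
side lever_tip 0.54 [-0.0413  0.1281  0.1051]
side lever_tip 0.26 [-0.0011  0.0042  0.0513]
side pocket 0.84 [ 0.0491 -0.0047  0.0366]
side pocket 0.26 [-0.0442  0.125   0.101 ]
side lip 0.96 [0.0007 0.0025 0.0512]
side reader 0.97 [-0.0005 -0.0041 -0.0017]
```

View pics/s6.png

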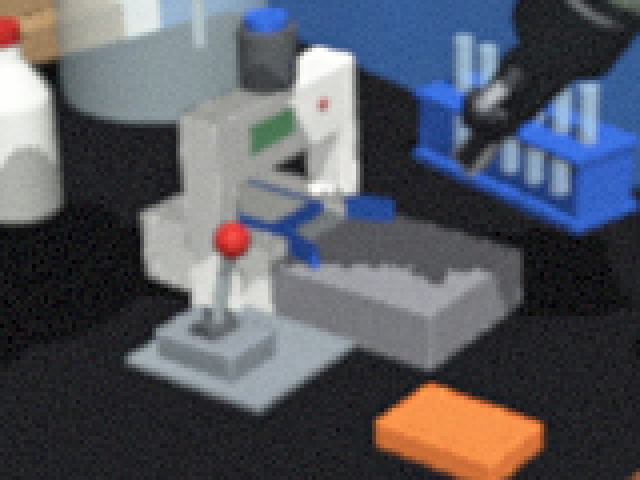

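```bash
python3 -m jog '[[[20,-20,5,0,0,0,0],[20,-35,10,0,0,0,0],[20,-40,10,0,0,0,0],[0,-37,0,0,0,0,0],[0,0,0,0,0,0,0]]]'
python3 -c "
from h import *
dl(rd([-.125,.132,.145]),104.5,.6)
f=bot.grab_frame('side')
for z in(.055,.067):
  print(z,((proj(f,[rd([x,y,z]) for x,y in((.004,.03),(.004,-.03),(.013,.0235),(.013,-.0235))])-[230,160])*4).round())
"
```

```text
clock: 17.75
position: [0.531, 0.0374, 0.2093]
tool_rot: [-3.139, -0.6, 1.823]
force: [1.2, -1.4, 1.2]
grip_width: -0.0003
finger_force: 0.0
t 17.75 pos [0.531  0.0374 0.2093] shift [-35.    4.1  53.9] turn [-0.001 -0.    -0.001] F [ 1.2 -1.4  1.2] w -0.0003 q [-0.13  0.65  0.29  1.85 -0.84  1.11  0.94]
0.055 [[271. 229.]
 [321. 200.]
 [267. 223.]
 [306. 201.]]
0.067 [[270. 214.]
 [320. 186.]
 [266. 208.]
 [306. 186.]]
```

The visible rear edge, from about (275,225) to (320,205), fits the seated height of z 55 mm. Next I'll lower behind the ball.

```bash
python3 -m jog '[[[-12,2,18,0,0,0,0],[-12,2,18,0,0,0,0],[-11,0,18,0,0,0,0],[0,0,0,0,0,0,0]]]'
python3 -m jog '[[[8,0,5.5,0,0,0,0],[8,0,5.5,0,0,0,0],[8,0,5.5,0,0,0,0],[8,0,5.5,0,0,0,0],[0,0,0,0,0,0,0]]]'
python3 -c "
from h import *
dl(rd([-.042,.132,.145]),104.5,.6)
for n in('top','side'):
  f=bot.grab_frame(n)
  for d in bot.spot_point('lever_tip',f)[:4]: 
    if d['xyz'][1]>.05: print(n,round(d['conf'],2),Rn.from_euler('z',-RY).apply(d['xyz']-RX).round(4))
"
```

```text
clock: 18.2
position: [0.5377, 0.0411, 0.1422]
tool_rot: [-3.138, -0.601, 1.823]
force: [-0.4, 0.2, -0.3]
grip_width: 0.0002
finger_force: 0.0
clock: 18.7
position: [0.5278, 0.0802, 0.1448]
tool_rot: [3.141, -0.601, 1.827]
force: [0.3, -0.2, 0.1]
grip_width: 0.0002
finger_force: 0.0
t 18.7 pos [0.5278 0.0802 0.1448] shift [35.  -3.5 23.8] turn [-0.001 -0.001  0.003] F [ 0.3 -0.2  0.1] w 0.0002 q [-0.16  0.74  0.22  1.89 -0.93  0.97  1.  ]
top 0.63 [-0.0215  0.1256  0.1   ]
top 0.39 [0.2814 0.0275 0.0024]
side 0.71 [-0.0233  0.1283  0.1008]
```

```bash
python3 -m jog '[[[8,0,5.5,0,0,0,0],[8,0,5.5,0,0,0,0],[8,0,5.5,0,0,0,0],[6,0,4,0,0,0,0],[0,0,0,0,0,0,0]]]'
python3 -m jog '[[[4,0,3,0,0,0,0],[0,0,0,0,0,0,0]]]'
python3 -c "
from h import *
dl(rd([-.042,.132,.145]),104.5,.6)
for n in('top','side'):
  f=bot.grab_frame(n)
  for d in bot.spot_point('lever_tip',f)[:4]: 
    if d['xyz'][1]>.05: print(n,round(d['conf'],2),Rn.from_euler('z',-RY).apply(d['xyz']-RX).round(4))
"
```

```text
clock: 19.4
position: [0.5186, 0.115, 0.1444]
tool_rot: [-3.141, -0.601, 1.826]
force: [0.1, 0.0, -0.1]
grip_width: 0.0
finger_force: 0.0
clock: 19.6
position: [0.5182, 0.1174, 0.1441]
tool_rot: [3.141, -0.598, 1.824]
force: [0.3, -7.3, 2.0]
grip_width: -0.0002
finger_force: 3.5
t 19.6 pos [0.5182 0.1174 0.1441] shift [ 3.8 -3.6  1.4] turn [0.001 0.002 0.   ] F [ 0.3 -7.3  2. ] w -0.0002 q [-0.21  0.73  0.2   1.93 -0.97  0.92  0.98]
top 0.56 [0.0166 0.1316 0.0936]
side 0.63 [0.013  0.1266 0.0943]
```

The lever is at its stop: 7 N, with the ball at x about +0.015. I'll retreat, verify and hand in.

```bash
python3 -m jog '[[[-8,0,-5.5,0,0,0,0],[-16,0,-11,0,0,0,0],[-25,0,-17,0,0,0,0],[0,0,-40,0,0,0,0],[0,0,-40,0,0,0,0]]]'
python3 -m jog '[[[0,0,-20,0,0,0,0],[0,0,0,0,0,0,0],[0,0,0,0,0,0,0]]]'
python3 -c "
from h import *
s=bot.observe(); print(s['position'],s['force'].round(1),abs(s['qd']).max())
for n in('top','side'):
  f=bot.grab_frame(n)
  for q in('white_cassette','lever_tip'):
   for d in bot.spot_point(q,f)[:4]: 
    if d['xyz'][1]>.05: print(n,q,round(d['conf'],2),Rn.from_euler('z',-RY).apply(d['xyz']-RX).round(4))
  for d in bot.spot_point('green_cassette',f)[:1]: print(d['xyz'])
cv2.imwrite('pics/s7.png',f['img'][160:280,230:390,::-1].repeat(4,0).repeat(4,1))
"
```

```text
clock: 20.3
position: [0.544, 0.0143, 0.2104]
tool_rot: [-3.139, -0.6, 1.821]
force: [0.9, 0.7, 0.6]
grip_width: 0.0
finger_force: 0.0
clock: 20.6
position: [0.5469, 0.0054, 0.2264]
tool_rot: [-3.142, -0.6, 1.824]
force: [0.0, 0.1, -0.7]
grip_width: 0.0002
finger_force: 0.0
[0.54687292 0.00537494 0.22638284] [ 0.   0.1 -0.7] 0.0158691221348791
top white_cassette 0.64 [ 0.0474 -0.006   0.0376]
top lever_tip 0.47 [0.0182 0.1273 0.0955]
[0.4995, -0.3223, 0.0023]
side white_cassette 0.53 [0.0489 0.0006 0.0382]
side lever_tip 0.44 [0.0173 0.1269 0.0942]
[0.4508, -0.3178, 0.0178]
```

View pics/s7.png

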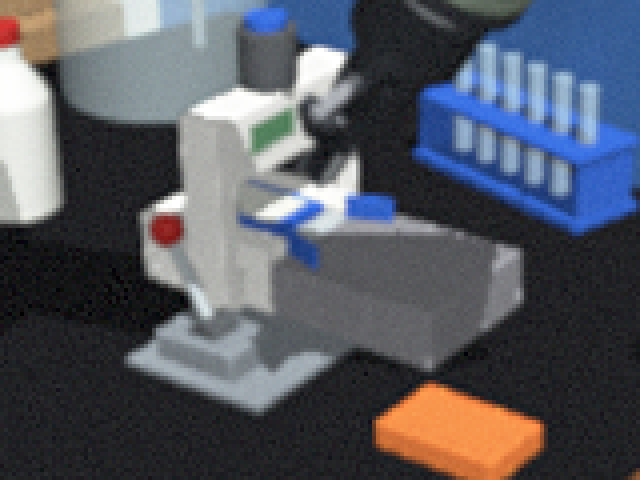

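The lever is right over (ball at (165,228)), the cassette is seated (rear edge at (290,213)), and the arm is clear of everything.

```bash
python3 -c "
from workcell import bot
print(bot.job_done())"
```

```text
the job is handed in; nothing more can be done
None
```

The job is handed in: by the last camera check the white cassette sits home in the pocket, the red lever is right over at its stop, the green cassette is where it started, and the arm is clear; `job_done()` gave no verdict back.

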